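# Find the concealed catch and release the printer cover

## Robot

A 6-joint arm with a two-finger parallel gripper is mounted at the origin on the work surface. World frame = base frame: x ahead of the robot, y to its left, z up, the work surface at z = 0. Lengths are in m, angles in degrees, forces in N, time in s.
With the tool pointing down it reaches from about 0.4 to 0.825 m from the base axis. Payload 7 kg.
Tool frame: the origin (TCP) lies midway between the tips of the shut fingers; the grasp point (between the pads) lies 19 mm behind it (ctrl.grip_point_offset is the distance from the TCP to the grasp point, in m); x points along the fingers, y is the direction in which the jaws open and shut, and the axes are right-handed (so a half turn about x gives the same grasp; the last joint's range is limited). The gripper opens to 88 mm and grips with 3 to 60 N. Pads are 19 mm wide; open, the fingers measure 130 mm over their backs; the gripper's body (78 mm by 193 mm) begins 47 mm behind the grasp point.
Start: joints at [93.398, 20.546, 0.682, 0, -70.136, -16.507], TCP at [0.153, 0.657, 0.227] pointing down, gripper open.
Joint ranges: [-176.03, 176.03], [-82.01, 121.73], [-58.28, 71.71], [-173.87, 95.51], [-174.79, -0.11], [-173.66, 173.66]. Speed limits (degrees/s): [136.94, 136.94, 172.46, 180, 180, 180].

## Interface

Orientations are given as [roll, pitch, yaw] about the fixed x, y, z axes, in that order (R = Rz(yaw) Ry(pitch) Rx(roll)).
In Python, from plant import ctrl gives the robot as it stands.
- The arm moves only by the tool drive_tool, never from a script. Its argument "plan" is a list of rows, each a list of 3 entries, a list of its own where there are three numbers: the shift along the tool's x, y, z in m, then the turn, a rotation vector about the tool's x, y, z in degrees, then the opening, from 0 (shut) to 1 (fully open). In form: [[[dx, dy, dz], [wx, wy, wz], grip], ...]. A call has 1 to 20 rows; each row is the pose to reach, as a shift and turn from the pose measured when the call began, along the tool's axes at that moment; what a row does not reach only later rows make up. A row lasts 1/12 s, in which the tool goes at most 41.7 mm and 7.16 degrees, less where a joint would pass 70% of its speed; a pose out of reach is approached as far as the arm can. A call with a gripper value outside its range is refused whole. The fingers move at their own pace and stop on an object; the grip force is fixed at half the most. Time passes only in rows, so rows that repeat a pose let the fingers close. It gives the time, the measured TCP pose, the force and the opening at its end, in the units of the state.
- ctrl.get_obs(): the state, without advancing time (a new reading comes with each control period).
- ctrl.snapshot(name): name is "scene" or "top"; returns the picture (400x640x3 uint8, blue, green, red); there is no depth.
- ctrl.get_calibration(name): a dict with "fx", "fy", "cx", "cy" (pixels), "R" (3x3) and "t" (3): a world point X has camera coordinates R X + t. Camera axes: x right, y down, z forward; pixel columns grow to the right and rows downward; lengths in m; the calibration is good to about 2 mm. A picture is of the moment at which its call begins. get_calibration takes no time and is no camera call.
- ctrl.close_job(): hands the job in, once; it reports no verdict.
Trained networks look in the newest picture that a camera, given by its name, has taken for a name from the list of things; names that differ only in an ending like _2 or _b are one class to them, and where a whole thing is asked for, a point or a joint stands for the part that bears it (a point fixed in the world has none). Each returns a list of dicts, best first, with "confidence" (0 to 1); they miss things now and then, are a little off and sometimes report something else, mostly with a low value. They report only what shows in the picture. A call takes as long as a camera call.
- ctrl.cut_out(camera, name): "pixels" (400x640 bool, what is visible of it) and "pixel" ([column, row] in pixels, amid what is visible of it).
- ctrl.landmark_of(camera, name): "pixel" ([column, row] in pixels: a listed point, or the origin of a listed thing).
The state is a dict: "clock": time; "joint_pos": joint angles; "qvel": joint speeds; "tau": joint torques, N m; "tool_pos": TCP position; "orientation": TCP orientation; "force": force on the tool from outside, world axes, zero at the start; "moment": the same for the moment, N m; "opening": finger opening in m.
Only numpy, scipy, OpenCV 4.12 (cv2) and the standard library are available. Lean on these libraries where they do the work, as an engineer would, in place of code of your own. Each camera call takes 0.05 s, during which the arm holds its last target. There are 200 camera calls.

## Task

The built-in printer of this measuring instrument needs a new paper roll, but its grey cover is held shut by a concealed catch: a sunken push plate of the same grey, somewhere along the smooth grey strip in front of the cover, easier to feel than to see. Feel for the plate lightly with the fingertips, press it down until the cover springs up, then let go and draw back, leaving the cover ajar as its spring holds it. A measurement is running: do not press any of the three lit keys, do not push or lift the risen cover, and do not pick up or shift the things that lie on the instrument.

Things in the scene. Friction and masses are not known exactly. Their poses are not given: they have to be found in the camera images.
- case: the instrument, an open aluminium case 360 (x) by 500 (y) by 125 mm high, fixed, upright on the table. Origin: centre of its underside; x points from the side nearest the robot to the far side, y to the left, z up. Its deck is flat, 120 mm above the origin (rim 125 mm); printer, screen, keys and fittings are set in the deck. On the far half, fittings stand up to 25 mm above the deck
- strip_mid (a point): middle of the smooth grey strip in front of the cover, at deck height, 125 mm from the case's centre towards the robot; axes as the case's. The strip is 60 mm wide (x), 190 mm long (y), fixed, hard, level with the deck to 0.3 mm. The push plate lies centred on its width, its middle anywhere within 60 mm left or right of this point; where is not reported: feel for it or look for its outline
- release (a joint): how far the catch's push plate is pressed, m: 0 at rest, 0.004 fully down. The plate, 39 (x) by 45 mm (y), fills a 40 by 46 mm opening in the strip, its face 2 mm below the strip, so a fingertip wholly inside sinks 2 mm, then the plate gives: straight down on a spring, from about 2 N to 6 N when fully down; it returns when let go. From about 0.003 it frees the cover
- cover_hinge (a joint): opening angle of the printer cover, rad: 0 shut and latched; freed, its spring lifts it in about half a second to its stop at 0.42 (free edge about 45 mm up), where it stays
- cover: the grey printer cover with a black paper slot, 111 mm (x) by 186 mm (y), flush with the deck when shut. Origin: middle of its hinge at its far edge; x, y, z as the case's when shut. Its free edge is 2 mm beyond the strip, 32 mm from the strip's middle line, and swings up and away from the strip
- key_green (a joint): travel of the green lit key, 18 mm square, 8 mm above the deck, 60 mm (x) and -125 mm (y) from the case's centre; 0 at rest, 0.004 m pressed; must not be pressed
- key_amber (a joint): the same for the amber key at 60 mm (x), -165 mm (y)
- key_red (a joint): the same for the red key at 60 mm (x), -205 mm (y)
- roll_mid (a point): middle of a spare white paper roll standing on the deck left of the printer, 44 mm across, 80 mm tall, loose; leave alone
- coupling_mid (a point): middle of a brass hose coupling standing on the deck left of the printer, 26 mm across, 40 mm tall, loose; leave alone
- screwdriver: screwdriver lying on the deck right of the printer, 150 mm long along its x, loose; leave alone

How it is judged:
By the outcome, as a careful person would: the job done as asked, in the order asked, and still so for the second after the job is handed in, with the robot touching nothing.
It also fails if it takes over 45 s, if anything falls off the work surface, if the arm or the gripper's body presses on something with over 40 N, if the wrist force passes 120 N, or if a joint passes its speed limit or range.

## Working session

There is one attempt and no reset: what is moved stays moved. The work goes in short steps, Python scripts to look and compute and a tool call to move; the robot and the scene stay as the last step left them, time stands still between calls to the robot, and variables do not carry over. Pictures are saved under pics/ and viewed, about 8 in all and at most 12, crops included, and the job is handed in when it is done.

Besides the shell and the picture viewer there is one more tool, called after "Call:" as name(argument=value, ...) on one line, values as JSON. drive_tool: Moves the arm, as the interface text tells. Its arguments: {"type":"object","properties":{"plan":{"type":"array","items":{"type":"array"}}},"required":["plan"]}

```bash
mkdir -p pics
cat > h.py <<'E'
import numpy as np, cv2
from plant import ctrl
from scipy.spatial.transform import Rotation as Ro
def ray(cam,px,z):
    c=ctrl.get_calibration(cam);R=np.array(c["R"]);t=np.array(c["t"])
    d=R.T@np.array([(px[0]-c["cx"])/c["fx"],(px[1]-c["cy"])/c["fy"],1]);o=-R.T@t
    return o+d*(z-o[2])/d[2]
def proj(cam,X):
    c=ctrl.get_calibration(cam);p=np.array(c["R"])@np.array(X)+np.array(c["t"])
    return [c["fx"]*p[0]/p[2]+c["cx"],c["fy"]*p[1]/p[2]+c["cy"]]
def rel(target):
    o=ctrl.get_obs();R=Ro.from_euler('xyz',o["orientation"],degrees=True)
    return R.inv().apply(np.array(target)-o["tool_pos"])
E
python3 - <<'E'
from h import *
o=ctrl.get_obs();print({k:np.round(v,3) for k,v in o.items()})
for c in("scene","top"):
    im=ctrl.snapshot(c);cv2.imwrite(f"pics/{c}0.png",im)
    for n,z in(("strip_mid",.12),("cover",.12),("case",0),("key_green",.128),("key_red",.128),("roll_mid",.16),("coupling_mid",.14),("screwdriver",.13)):
        for r in ctrl.landmark_of(c,n)[:1]: print(c,n,np.round(r["confidence"],2),np.round(r["pixel"],1),np.round(ray(c,r["pixel"],z),4))
E
```

```text
{'clock': np.float64(0.0), 'joint_pos': array([ 9.3396e+01,  2.0592e+01,  6.3200e-01, -1.8000e-02, -7.0135e+01,
       -1.6507e+01]), 'qvel': array([ 0.   ,  0.061,  0.1  ,  0.087, -0.115,  0.048]), 'tau': array([-1.0000e-03, -5.8273e+01,  2.9306e+01,  6.9970e+00,  7.0000e-03,
       -0.0000e+00]), 'tool_pos': array([0.153, 0.657, 0.226]), 'orientation': array([ 96.309,  89.903, -96.808]), 'force': array([ 0.373,  0.129, -0.375]), 'moment': array([ 0.013,  0.006, -0.036]), 'opening': np.float64(0.088)}
scene cover 0.92 [320.7 225.1] [0.6236 0.0694 0.12  ]
scene case 0.59 [323.9 246.1] [0.5935 0.0523 0.    ]Traceback (most recent call last):
  File "<stdin>", line 6, in <module>
ValueError: it knows: case, coupling_mid, cover, roll_mid, screwdriver, strip_mid
```

```bash
ls pics
```

```text
scene0.png
```

Run:
```python
from h import *
for c in("scene","top"):
    im=ctrl.snapshot(c);cv2.imwrite(f"pics/{c}1.png",im)
    for n,z in(("strip_mid",.12),("cover",.12),("case",0),("roll_mid",.16),("coupling_mid",.14),("screwdriver",.13)):
        for r in ctrl.landmark_of(c,n)[:2]: print(c,n,np.round(r["confidence"],2),np.round(r["pixel"],1),np.round(ray(c,r["pixel"],z),4))
    for n in("key_green","key_red"):
        try:
            for r in ctrl.cut_out(c,n)[:1]: print(c,n,r["confidence"],r["pixel"],ray(c,r["pixel"],.128))
        except Exception as e: print(e)
```

```text
scene strip_mid 0.82 [355.4 174.9] [0.4713 0.0349 0.12  ]
scene cover 0.87 [321.6 223.5] [0.6195 0.0681 0.12  ]
scene case 0.81 [325.3 245.1] [0.5894 0.0529 0.    ]
scene roll_mid 0.96 [431.5 209.1] [0.4827 0.2184 0.16  ]
scene coupling_mid 0.7 [418.4 266.8] [0.5919 0.2623 0.14  ]
scene key_green 0.38 [254.8, 201.9] [ 0.67203691 -0.0640607   0.128     ]
top cover 0.94 [291.3 196.1] [0.6186 0.0572 0.12  ]
top case 0.61 [295.4 215. ] [0.5983 0.056  0.    ]
top roll_mid 0.56 [199.3 264.1] [0.4828 0.2236 0.16  ]
top key_green 0.53 [349.1, 168.4] [ 0.67295452 -0.05708481  0.128     ]
top key_red 0.52 [389.9, 164.0] [ 0.68189319 -0.13784679  0.128     ]
```

View pics/scene0.png

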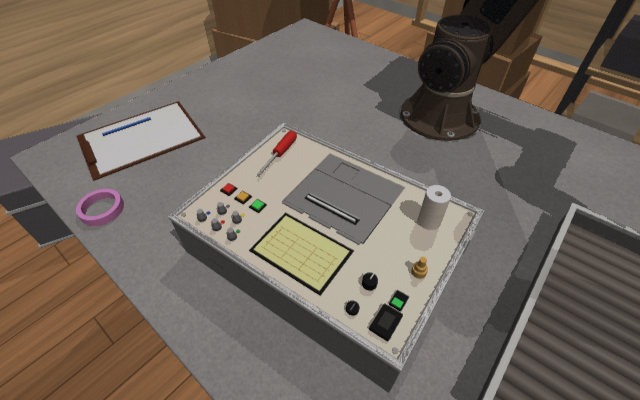

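View pics/top1.png

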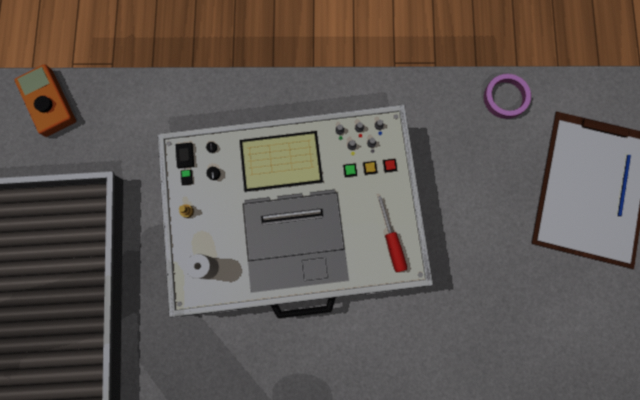

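The plate's outline shows faintly, near (315,268) in the top view and (346,170) in the scene view. I'll enlarge it and fit the case's pose.

Run:
```python
from h import *
im=cv2.imread("pics/top1.png")[180:300,235:360]
im=cv2.resize(im,None,fx=6,fy=5,interpolation=cv2.INTER_CUBIC).astype(float)
cv2.imwrite("pics/crop1.png",np.clip((im-40)*2.2,0,255))
for n,p in dict(stripNL=(250,290),stripNR=(348,281),stripFL=(246,261),stripFR=(345,252),plate=(315,268.5)).items(): print(n,np.round(ray("top",p,.12),4))
print("plate scene",ray("scene",(346,170),.12))
for n,p in dict(tl=(160,134),tr=(405,107),br=(431,285),bl=(170,314)).items(): print(n,np.round(ray("top",p,.125),4))
```

```text
stripNL [0.4358 0.134  0.12  ]
stripNR [ 0.4533 -0.0537  0.12  ]
stripFL [0.4909 0.1432 0.12  ]
stripFR [ 0.5087 -0.0483  0.12  ]
plate [0.4769 0.0097 0.12  ]
plate scene [0.47288176 0.0100704  0.12      ]
tl [0.7451 0.324  0.125 ]
tr [ 0.8015 -0.1714  0.125 ]
br [ 0.4462 -0.2109  0.125 ]
bl [0.3906 0.2837 0.125 ][ WARN:0@0.566] global loadsave.cpp:1063 imwrite_ Unsupported depth image for selected encoder is fallbacked to CV_8U.
```

View pics/crop1.png

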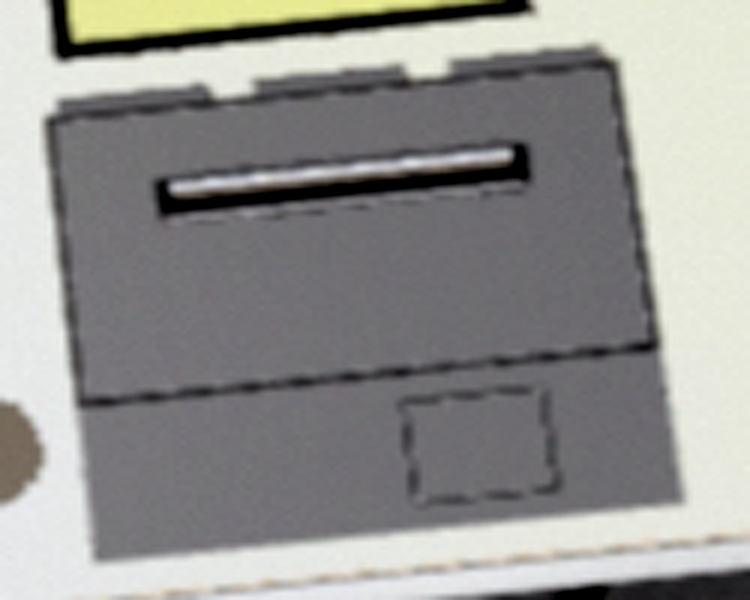

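```bash
cat >> h.py <<'E'
yaw=np.deg2rad(6.5);cx=np.array([np.cos(yaw),np.sin(yaw),0]);cy=np.array([-np.sin(yaw),np.cos(yaw),0]);plate=np.array([.475,.010,.12])
def Rt(tilt,s=1):  # tool x down, tool y along s*case y; tilt lowers the right (-cy) side
    z0=np.array([0,0,1.]);y=s*cy;x=-z0
    M=Ro.from_matrix(np.array([x,y,np.cross(x,y)]).T)
    return Ro.from_rotvec(cx*np.deg2rad(tilt))*M
def turn(Rn):
    R=Ro.from_euler('xyz',ctrl.get_obs()["orientation"],degrees=True)
    return (R.inv()*Rn).as_rotvec(degrees=True)
E
python3 - <<'E'
from h import *
R=Ro.from_euler('xyz',ctrl.get_obs()["orientation"],degrees=True);print(R.as_matrix().round(3))
for s in(1,-1): print(s,turn(Rt(0,s)).round(1),turn(Rt(12,s)).round(1),Rt(12,s).as_matrix().round(2).tolist())
for p in ([.153,.657,.30],[.38,.42,.30],[.47,.015,.30],[.47,.015,.2]): print(p,rel(p).round(3))
E
```

```text
[[-0.    -0.227 -0.974]
 [-0.    -0.974  0.227]
 [-1.     0.     0.   ]]
1 [160.4  -0.   -0. ] [159.6 -16.8   2.9] [[-0.02, -0.11, 0.99], [0.21, 0.97, 0.11], [-0.98, 0.21, -0.0]]
-1 [-19.6   0.   -0. ] [-19.5  -2.1 -11.9] [[-0.02, 0.11, -0.99], [0.21, -0.97, -0.11], [-0.98, -0.21, 0.0]]
[0.153, 0.657, 0.3] [-0.073  0.    -0.   ]
[0.38, 0.42, 0.3] [-0.073  0.18  -0.275]
[0.47, 0.015, 0.3] [-0.073  0.554 -0.454]
[0.47, 0.015, 0.2] [ 0.027  0.554 -0.454]
```

Call:
drive_tool(plan=[[[-0.04,0,0],[0,0,0],0],[[-0.08,0,0],[0,0,0],0],[[-0.08,0.02,-0.035],[0,0,0],0],[[-0.08,0.04,-0.07],[-3,0,0],0],[[-0.08,0.06,-0.105],[-6,0,0],0],[[-0.08,0.08,-0.14],[-9,0,0],0],[[-0.08,0.1,-0.175],[-12,0,0],0],[[-0.08,0.12,-0.21],[-15,0,0],0],[[-0.08,0.145,-0.243],[-18,0,0],0],[[-0.08,0.175,-0.27],[-19.6,0,0],0],[[-0.08,0.21,-0.29],[-19.6,0,0],0],[[-0.08,0.245,-0.31],[-19.6,0,0],0],[[-0.08,0.28,-0.33],[-19.6,0,0],0],[[-0.08,0.315,-0.35],[-19.6,0,0],0],[[-0.08,0.35,-0.37],[-19.6,0,0],0],[[-0.08,0.385,-0.39],[-19.6,0,0],0],[[-0.08,0.42,-0.41],[-19.6,0,0],0],[[-0.08,0.455,-0.425],[-19.6,0,0],0],[[-0.08,0.49,-0.44],[-19.6,0,0],0],[[-0.08,0.525,-0.45],[-19.6,0,0],0]])

```text
clock: 2.77
tool_pos: [0.4726, 0.042, 0.3068]
orientation: [-177.9, 90.0, 8.6]
force: [0.5, -0.6, 0.2]
opening: 0.0006
```

Run:
```python
from h import *
p=plate-.005*cx+.0065*cy
print(p,turn(Rt(12,-1)).round(2))
for z in(.30,.15): p[2]=z;print(rel(p).round(4))
```

```text
[0.46929632 0.0158922  0.12      ] [-1.0e-02 -4.0e-02 -1.2e+01]
[0.0068 0.0256 0.0063]
[0.1568 0.0256 0.0064]
```

Call:
drive_tool(plan=[[[0.007,0.025,0.006],[0,0,-6],0],[[0.037,0.0256,0.0064],[0,0,-12],0],[[0.07,0.0256,0.0064],[0,0,-12],0],[[0.1,0.0256,0.0064],[0,0,-12],0],[[0.13,0.0256,0.0064],[0,0,-12],0],[[0.145,0.0256,0.0064],[0,0,-12],0],[[0.15,0.0256,0.0064],[0,0,-12],0],[[0.15,0.0256,0.0064],[0,0,-12],0]])

```text
clock: 3.43
tool_pos: [0.4686, 0.0157, 0.1559]
orientation: [-89.6, 78.0, 96.9]
force: [0.5, 0.2, 0.5]
opening: 0.0004
```

Run:
```python
from h import *
o=ctrl.get_obs();print(o["tool_pos"],o["force"])
im=ctrl.snapshot("scene");cv2.imwrite("pics/s2.png",cv2.resize(im[100:260,230:450],None,fx=3,fy=3,interpolation=2))
im=ctrl.snapshot("top");cv2.imwrite("pics/t2.png",cv2.resize(im[170:330,200:420],None,fx=3,fy=3))
print(proj("scene",plate),proj("scene",o["tool_pos"]))
R=Ro.from_euler('xyz',o["orientation"],degrees=True)
print("down",R.inv().apply([0,0,-.01]).round(4), "caseX",R.inv().apply(.01*cx).round(4),"caseY",R.inv().apply(.01*cy).round(4))
```

```text
[0.46864899 0.01570551 0.15588832] [0.52722647 0.16403605 0.50083477]
[np.float64(345.3657461102513), np.float64(170.48985123904464)] [np.float64(350.1859420728139), np.float64(157.97168619246574)]
down [ 0.0098  0.0021 -0.    ] caseX [-0.   -0.   -0.01] caseY [ 0.0021 -0.0098  0.    ]
```

View pics/s2.png

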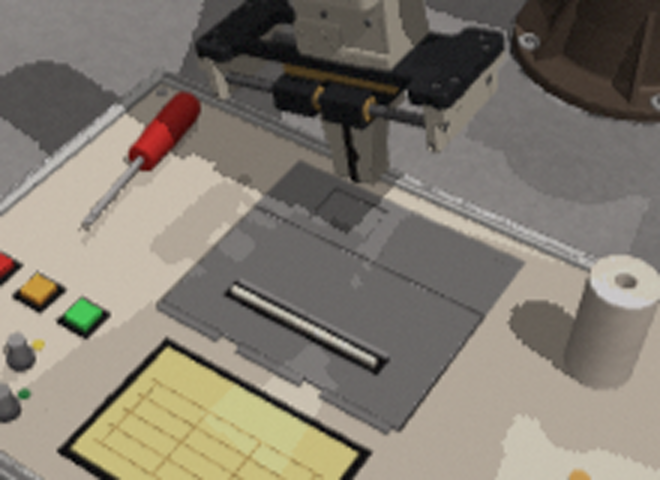

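Call:
drive_tool(plan=[[[0.01,0.0021,0],[0,0,0],0],[[0.02,0.0042,0],[0,0,0],0],[[0.0245,0.0052,0],[0,0,0],0],[[0.0265,0.0056,0],[0,0,0],0],[[0.0275,0.0058,0],[0,0,0],0],[[0.0275,0.0058,0],[0,0,0],0]])

```text
clock: 4.03
tool_pos: [0.47, 0.0161, 0.1296]
orientation: [-90.5, 78.0, 96.0]
force: [0.4, 0.1, 0.5]
opening: 0.0005
```

Call:
drive_tool(plan=[[[0.001,0.0002,0],[0,0,0],0],[[0.002,0.0004,0],[0,0,0],0],[[0.002,0.0004,0],[0,0,0],0]])

```text
clock: 4.28
tool_pos: [0.4701, 0.0162, 0.1276]
orientation: [-90.5, 78.0, 96.0]
force: [0.2, 0.1, 0.5]
opening: 0.0007
```

Call:
drive_tool(plan=[[[0.001,0.0002,0],[0,0,0],0],[[0.002,0.0004,0],[0,0,0],0],[[0.002,0.0004,0],[0,0,0],0]])

```text
clock: 4.53
tool_pos: [0.47, 0.0162, 0.1254]
orientation: [-90.5, 78.0, 96.1]
force: [-0.9, -0.6, -0.4]
opening: 0.0004
```

Call:
drive_tool(plan=[[[0.0005,0.0001,0],[0,0,0],0],[[0.001,0.0002,0],[0,0,0],0],[[0.001,0.0002,0],[0,0,0],0]])

```text
clock: 4.78
tool_pos: [0.4699, 0.0162, 0.1243]
orientation: [-90.4, 78.0, 96.1]
force: [0.5, 0.2, 0.2]
opening: -0.0001
```

Call:
drive_tool(plan=[[[0.0005,0.0001,0],[0,0,0],0],[[0.001,0.0002,0],[0,0,0],0],[[0.001,0.0002,0],[0,0,0],0]])

```text
clock: 5.03
tool_pos: [0.4698, 0.0162, 0.1231]
orientation: [-90.4, 78.0, 96.1]
force: [0.3, -0.7, -0.3]
opening: -0.0
```

Call:
drive_tool(plan=[[[0.0005,0.0001,0],[0,0,0],0],[[0.001,0.0002,0],[0,0,0],0],[[0.001,0.0002,0],[0,0,0],0]])

```text
clock: 5.28
tool_pos: [0.4698, 0.0162, 0.122]
orientation: [-90.4, 78.0, 96.2]
force: [-0.5, -0.4, -0.4]
opening: 0.0004
```

Call:
drive_tool(plan=[[[0.0005,0.0001,0],[0,0,0],0],[[0.001,0.0002,0],[0,0,0],0],[[0.001,0.0002,0],[0,0,0],0]])

```text
clock: 5.53
tool_pos: [0.4697, 0.0162, 0.1209]
orientation: [-90.3, 78.0, 96.2]
force: [0.1, 0.5, 0.2]
opening: 0.0008
```

Call:
drive_tool(plan=[[[0.0005,0.0001,0],[0,0,0],0],[[0.001,0.0002,0],[0,0,0],0],[[0.001,0.0002,0],[0,0,0],0]])

```text
clock: 5.78
tool_pos: [0.4697, 0.0162, 0.1199]
orientation: [-90.3, 78.0, 96.2]
force: [-0.9, 0.1, 1.8]
opening: 0.0002
```

Call:
drive_tool(plan=[[[0.0005,0.0001,0],[0,0,0],0],[[0.001,0.0002,0],[0,0,0],0],[[0.001,0.0002,0],[0,0,0],0]])

```text
clock: 6.03
tool_pos: [0.4698, 0.0162, 0.1189]
orientation: [-90.3, 78.0, 96.2]
force: [-0.6, 0.2, 2.0]
opening: 0.0007
```

The force reads 2 N and the surface gives, so this is the plate. I'll press on.

Call:
drive_tool(plan=[[[0.0005,0.0001,0],[0,0,0],0],[[0.001,0.0002,0],[0,0,0],0],[[0.0015,0.0003,0],[0,0,0],0],[[0.0015,0.0003,0],[0,0,0],0]])

```text
clock: 6.37
tool_pos: [0.4698, 0.0162, 0.1174]
orientation: [-90.3, 78.0, 96.2]
force: [-0.7, -0.1, 4.1]
opening: 0.0004
```

Call:
drive_tool(plan=[[[0.0005,0.0001,0],[0,0,0],0],[[0.001,0.0002,0],[0,0,0],0],[[0.001,0.0002,0],[0,0,0],0]])

```text
clock: 6.62
tool_pos: [0.4697, 0.0162, 0.1163]
orientation: [-90.3, 78.0, 96.2]
force: [-1.2, -0.6, 4.3]
opening: 0.0002
```

Run:
```python
from h import *
im=ctrl.snapshot("scene");cv2.imwrite("pics/s3.png",cv2.resize(im[100:260,230:450],None,fx=3,fy=3,interpolation=2))
print(ctrl.get_obs()["force"])
```

```text
[-2.14811045 -0.85717816  3.66513078]
```

View pics/s3.png

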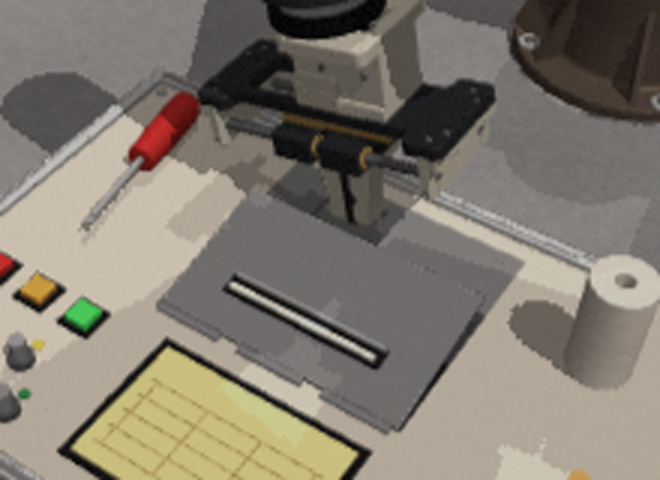

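The cover is free and rising: its free edge has moved up from the strip line. I'll release it, going up first and then back towards the robot.

Call:
drive_tool(plan=[[[-0.008,-0.0017,0.002],[0,0,0],0],[[-0.02,-0.0042,0.012],[0,0,0],0],[[-0.045,-0.0095,0.03],[0,0,0],0],[[-0.08,-0.017,0.04],[0,0,0],0],[[-0.12,-0.025,0.04],[0,0,0],0],[[-0.16,-0.034,0.04],[0,0,0],0],[[-0.18,-0.038,0.04],[0,0,0],0],[[-0.18,-0.038,0.04],[0,0,0],0]])

```text
clock: 7.33
tool_pos: [0.4318, 0.0113, 0.3062]
orientation: [-93.0, 78.0, 93.6]
force: [1.3, -0.1, -0.5]
opening: 0.0003
```

Run:
```python
from h import *
a=ctrl.snapshot("scene")[100:300,180:500];b=ctrl.snapshot("top")[90:320,150:440]
cv2.imwrite("pics/f.png",cv2.resize(np.vstack([a,np.pad(b,((0,0),(15,15),(0,0)))[:200]]),None,fx=1.5*1,fy=1.5))
print(ctrl.get_obs()["force"],ctrl.get_obs()["clock"])
for n,z in(("roll_mid",.16),("coupling_mid",.14),("screwdriver",.13)):
    for r in ctrl.landmark_of("scene",n)[:1]: print(n,r["pixel"],ray("scene",r["pixel"],z))
```

```text
[ 0.02826481  0.54337265 -1.04203424] 7.4333
roll_mid [430.7, 209.1] [0.48368123 0.21729702 0.16      ]
coupling_mid [421.7, 269.5] [0.59272561 0.26923194 0.14      ]
screwdriver [278.3, 158.3] [ 0.55185089 -0.12005378  0.13      ]
```

View pics/f.png

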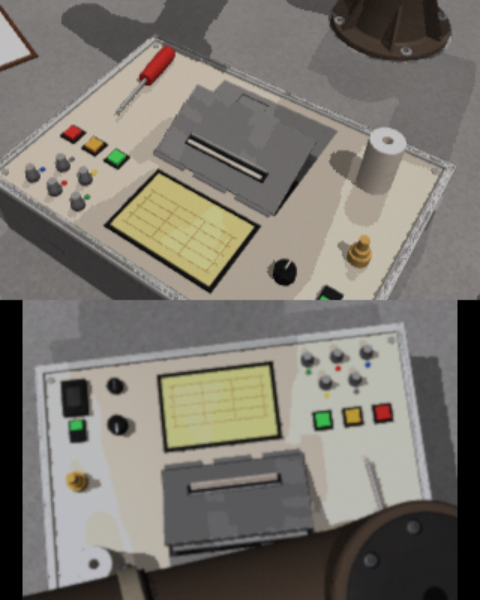

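The cover stands ajar, and the roll, coupling, screwdriver and keys look undisturbed. I'll hold still briefly, then check the opening angle before handing in.

Call:
drive_tool(plan=[[[0,0,0],[0,0,0],0],[[0,0,0],[0,0,0],0],[[0,0,0],[0,0,0],0],[[0,0,0],[0,0,0],0],[[0,0,0],[0,0,0],0],[[0,0,0],[0,0,0],0],[[0,0,0],[0,0,0],0],[[0,0,0],[0,0,0],0]])

```text
clock: 8.25
tool_pos: [0.4291, 0.0114, 0.2992]
orientation: [-89.7, 78.0, 96.8]
force: [0.7, 0.8, -0.1]
opening: 0.0005
```

Run:
```python
from h import *
im=ctrl.snapshot("scene")
c=plate-0; mid=np.array([.4715,.045,.12]); h=mid+.143*cx
for th,col in((.30,(0,0,255)),(.42,(0,255,0))):
    P=[proj("scene",h+s*.093*cy-.111*np.cos(th)*cx+np.array([0,0,.111*np.sin(th)])) for s in(-1,1)]
    P=[proj("scene",h-.093*cy)]+P+[proj("scene",h+.093*cy)]
    cv2.polylines(im,[np.int32(np.round(np.array(P)*16))],True,col,1,shift=4)
cv2.imwrite("pics/g.png",cv2.resize(im[120:260,250:430],None,fx=4,fy=4,interpolation=0))
```

```text
(no output)
```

View pics/g.png

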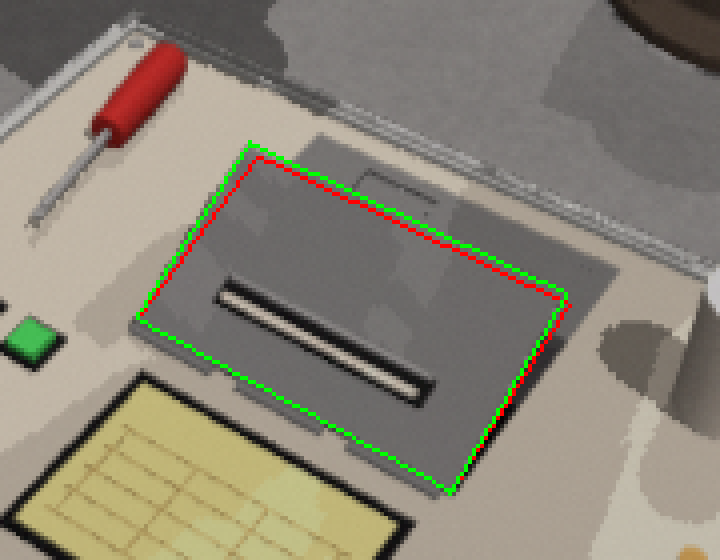

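The 0.42 rad outline (green) fits the cover's free edge, so the cover is at its stop.

```bash
python3 -c "from h import *;print(ctrl.close_job())"
```

```text
the job is handed in; nothing more can be done
None
```

The printer cover is open and resting ajar, and I handed the job in at about 8 s on the robot's clock.

**What I did:** I found the plate's faint outline right of the strip's middle, about 35 mm off. I felt down onto it with one edge of the shut, slightly tilted fingers. It resisted at about 2 N and then gave. I pressed it about 3.7 mm, at up to 4.3 N, until the cover came free. Then I let go and drew back up and towards the robot.

**Last checks:**
- **Cover:** its outline in the picture fits an opening of 0.42 rad, which is its stop.
- **Robot:** the tool stands clear, about 18 cm above the deck, with no force beyond sensor noise.
- **Things on the deck:** the roll and coupling measured within 1 cm of where they were before. The screwdriver looks unmoved, but the camera networks did not report it beforehand, so I have no number to compare.
- **Lit keys:** I never went near them, and they look unpressed.

A sideways force of about 2 N showed briefly while the cover was rising. It was near noise level, but I can't rule out a light touch between the cover and the gripper. The force was gone once I drew back.

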